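Load a reel core onto the filament winder

TASK

Load the winder with the long core: lift it from its sloping rest, stand it on its flange on the square steel plate and let go, then take it again from above and lower it squarely over the winder's spindle, without dropping it, until its flange lies flat on the platter. Then lower the knobbed cap over the spindle's tip until it sits down on the core, again without dropping it. Leave the short core where it stands.

Things in the scene. Friction and masses are not known exactly. Their poses are not given: they have to be found in the camera images.
- core_mid (a point): The long core: grey printed tube, outside diameter 40 mm, 90 mm long, flange 76 mm in diameter and 10 mm thick at its lower end, straight through bore of 24 mm. Starts leaning in the sloping rest, flange end low. This point is on its axis, 45 mm from either end; z runs along the axis from flange end to plain end. Weighs 0.11 to 0.22 kg.
- rest: Fixed sloping aluminium rest, base 130 by 90 mm. It holds the long core 30 degrees above level, plain end up and pointing to the rest's -x. It holds the flange and carries the tube on a saddle narrower than the tube, 58 mm along at most, so the tube is free on both sides; the core lifts straight up out of it. Origin: on the bench under the core's middle; z up.
- platter (a point): Centre of the top face of the winder's fixed round platter (88 mm in diameter, 48 mm above the bench), on the spindle axis; z up. The winder's black housing is 130 by 130 mm, 40 mm high. The steel spindle rises from here: 20 mm in diameter, 102 mm tall, the last 12 mm tapering to 8 mm. It stands 12 mm out of the top of the seated long core.
- spindle_tip (a point): The top of the winder's spindle, 102 mm straight above the platter's face; z up.
- plate_top (a point): Centre of the top face of the square steel plate, 130 by 130 mm, 6 mm thick, fixed on the bench; z up, x and y along its sides.
- cap_mid (a point): The retaining cap, same grey plastic: a knob 40 mm in diameter, 42 mm high in all, with a flange 60 mm in diameter, 8 mm thick round its foot, and a blind bore of 24 mm, 21 mm deep, in its underside. Stands flange down on the bench. This point is on its axis, 21 mm above its underside; z up. When seated, its underside rests on the long core's top.
- short_core_mid (a point): The short core, not used: same tube and flange diameters as the long core, but only 45 mm high; stands flange down on the bench beside the cap, on either side of it. This point is on its axis half-way up; z up.
Mind the look-alikes: they are no part of the job. Leave any green or pink look-alike of the part that bears cap_mid alone.

How it is judged (in metres and radians):
On the way, in this order (a step that is already met when the one before it is completed fails the run):
1. the long core stands upright on its flange on the steel plate, let go (horizontal distance between core_mid and plate_top below 0.06 m and angle between core_mid's own z axis and vertical below 0.06 rad and z of core_mid in the frame of plate_top between 0.041 and 0.048 m and linear speed of core below 0.02 m/s and contact force between the fingers and core below 0.1 N), for 0.2 s.
2. the long core is down over the spindle, its flange flat on the platter (horizontal distance between core_mid and platter below 0.005 m and angle between core_mid's own z axis and vertical below 0.06 rad and z of core_mid in the frame of platter between 0.041 and 0.048 m), for 0.2 s.
3. the cap sits over the spindle's tip on the core (horizontal distance between cap_mid and platter below 0.006 m and angle between cap_mid's own z axis and vertical below 0.06 rad and z of cap_mid in the frame of platter between 0.106 and 0.1145 m), for 0.2 s.
At the end, for the whole second after the job is handed in: The long core is over the spindle with its flange on the platter (axis within 5 mm, upright within 0.06 rad, height within 3 mm), the cap is over the spindle's tip, upright within 0.06 rad, resting on the core (within 3 mm), both let go and at rest (all of step 2 and all of step 3 and linear speed of each of core, cap below 0.02 m/s and contact force between the fingers and core below 0.1 N and contact force between the fingers and cap below 0.1 N); the robot touches nothing.
It fails at once if the long core is dropped or slammed down the spindle (faster than 0.5 m/s) (horizontal distance between core_mid and platter below 0.008 m and linear speed of core above 0.5 m/s).
It fails at once if the cap is dropped or slammed onto the spindle (faster than 0.5 m/s) (horizontal distance between cap_mid and platter below 0.008 m and linear speed of cap above 0.5 m/s).
It fails at once if the short core is moved by more than 30 mm (distance of short_core_mid from where it was at the start of the episode above 0.03 m).
It also fails if it takes over 72 s, if anything falls off the work surface, if the arm or the gripper's body presses on something with over 40 N, if the wrist force passes 120 N, or if a joint passes its speed limit or range.

ROBOT

A 6-joint arm with a two-finger parallel gripper is mounted at the origin on the work surface. World frame = base frame: x ahead of the robot, y to its left, z up, the work surface at z = 0. Lengths are in m, angles in degrees, forces in N, time in s.
With the tool pointing down it reaches from about 0.325 to 0.85 m from the base axis. Payload 4.4 kg.
Tool frame: the origin (TCP) lies on the centre line of the jaws, within the pads' length; the fingertips stand 14 mm ahead of it and the grasp point (between the pads) lies 5 mm behind it; z points along the fingers, y is the line along which they close (so a half turn about z gives the same grasp; the last joint's range is limited). The gripper opens to 94 mm and grips with 3 to 60 N. Pads are 16 mm wide; open, the fingers measure 119 mm over their backs; the gripper's body (75 mm by 177 mm) begins 78 mm behind the grasp point.
Start: joints at [59.674, 11.837, 88.321, -0, 79.842, -8.623], TCP at [0.213, 0.534, 0.219] pointing down, gripper open.
Joint ranges: [-156.59, 156.59], [-49.26, 127.26], [12.9, 141.05], [-63.56, 243.56], [4.71, 150.69], [-161.64, 161.64]. Speed limits (degrees/s): [159.86, 159.86, 180, 180, 180, 180].

INTERFACE

Orientations are given as [roll, pitch, yaw] about the fixed x, y, z axes, in that order (R = Rz(yaw) Ry(pitch) Rx(roll)).
In Python, from workcell import manip gives the robot as it stands.
- The arm moves only by the tool drive_tool, never from a script. Its argument "commands" is a list of rows, each a list of 7 numbers: the closure, from 0 (fully open) to 1 (shut), then the shift along the tool's x, y, z in cm, then the turn, a rotation vector about the tool's x, y, z in rad. A call has 1 to 5 rows; each row shifts and turns the commanded pose from where the row before left it, along the tool's axes as they then stand; what a row does not reach is not made up. A row lasts 1/12 s, in which the tool goes at most 41.7 mm and 7.16 degrees, less where a joint would pass 70% of its speed; a pose out of reach is approached as far as the arm can. A call with a gripper value outside its range is refused whole. The fingers move at their own pace and stop on an object; "squeeze" is the grip in N (left out, the last holds). Time passes only in rows, so rows that do not move let the fingers close. It gives the time, the measured TCP pose, the force, the opening and the grip force at its end, in the units of the state.
- manip.get_obs(): the state, without advancing time (a new reading comes with each control period).
- manip.grab_frame(name): name is "side" or "top" or "wrist"; returns the picture (420x560x3 uint8, red, green, blue); there is no depth.
- manip.calibration(name): a dict with "fx", "fy", "cx", "cy" (pixels), "D" ([k1, k2, p1, p2, k3] as OpenCV has them; the pictures are not rectified), "extrinsics" (4x4, takes a point from camera to world coordinates); the wrist camera has in their place "hand_eye" (4x4, takes a point from camera to tool coordinates, whose origin is the TCP and whose axes are the flange's). Camera axes: x right, y down, z forward; pixel columns grow to the right and rows downward; lengths in m; the calibration is good to about 2 mm. A picture is of the moment at which its call begins: read the wrist's pose just before it. calibration takes no time and is no camera call.
- manip.hand_in(): hands the job in; it is judged then, once.
The state is a dict: "time_s": time; "qpos": joint angles; "joint_velocities": joint speeds; "joint_torque": joint torques, N m; "tcp_pos": TCP position; "tcp_rot": TCP orientation; "contact_force": force on the tool from outside, world axes, zero at the start; "wrist_torque": the same for the moment, N m; "width": opening from 0.0 (shut) to 1.0 (fully open); "grasp_force": force on a finger pad.
Only numpy, scipy, OpenCV 4.12 (cv2) and the standard library are available. Lean on these libraries where they do the work, as an engineer would, in place of code of your own. Each camera call takes 0.05 s, during which the arm holds its last target. There are 200 camera calls.

## Working session

There is one attempt and no reset: what is moved stays moved. The work goes in short steps, Python scripts to look and compute and a tool call to move; the robot and the scene stay as the last step left them, time stands still between calls to the robot, and variables do not carry over. Pictures are saved under pics/ and viewed, at most 14 in all, crops included, and the job is handed in when it is done.

Besides the shell and the picture viewer there is one more tool, called after "Request:" in YAML: its name, and indented under it one key for each argument. drive_tool: Moves the arm, as the interface text tells. Its arguments: {"type":"object","properties":{"commands":{"type":"array","items":{"type":"array","items":{"type":"number"}}},"squeeze":{"type":"number"}},"required":["commands"]}

```bash
mkdir -p pics; cat > h.py <<'E'
import numpy as np, cv2
from workcell import manip
from scipy.spatial.transform import Rotation as R
def T_tool(o):
    T=np.eye(4); T[:3,:3]=R.from_euler('xyz',o['tcp_rot'],degrees=True).as_matrix(); T[:3,3]=o['tcp_pos']; return T
def look(name,fn=None):
    o=manip.get_obs(); c=manip.calibration(name); im=manip.grab_frame(name)
    E=np.array(c['extrinsics']) if 'extrinsics' in c else T_tool(o)@np.array(c['hand_eye'])
    if fn: cv2.imwrite(fn,im[:,:,::-1])
    return im,c,E
def K(c): return np.array([[c['fx'],0,c['cx']],[0,c['fy'],c['cy']],[0,0,1.]])
def ray(c,E,px):
    u=cv2.undistortPoints(np.array(px,float).reshape(-1,1,2),K(c),np.array(c['D'],float)).reshape(-1,2)
    d=np.c_[u,np.ones(len(u))]@E[:3,:3].T
    return E[:3,3],d
def onz(c,E,px,z):
    o,d=ray(c,E,px); return o+d*((z-o[2])/d[:,2])[:,None]
def proj(c,E,P):
    Ei=np.linalg.inv(E); return cv2.projectPoints(np.array(P,float).reshape(-1,1,3),cv2.Rodrigues(Ei[:3,:3])[0],Ei[:3,3],K(c),np.array(c['D'],float))[0].reshape(-1,2)
E
python3 - <<'E'
from h import *
print(manip.get_obs())
a=[]
for n in("side","top","wrist"):
    im,c,E=look(n,f"pics/{n}0.png"); np.save(n+"0.npy",im); print(n,E.round(3).tolist(),c['fx'],c['D'])
E
```

```text
{'time_s': 0.0, 'qpos': array([ 5.96735567e+01,  1.18840026e+01,  8.84053560e+01, -8.80627500e-04,
        7.98419300e+01, -8.62219727e+00]), 'joint_velocities': array([ 0.02621744,  0.02191732,  0.13042406, -0.05606678,  0.00739909,
       -0.00508248]), 'joint_torque': array([ 9.86109626e-04, -3.70871115e+01, -2.81423628e+01,  7.01015792e-02,
        3.59930936e-02, -1.61306548e-04]), 'tcp_pos': array([0.21224862, 0.53354371, 0.21828863]), 'tcp_rot': array([-1.79870065e+02, -1.88258941e-02,  1.58295889e+02]), 'contact_force': array([ 0.31211068, -0.03299142, -0.19619516]), 'wrist_torque': array([-0.07429878, -0.02728577,  0.00204359]), 'grasp_force': 0.0, 'width': 0.9983622510492675}
side [[-0.999, -0.003, 0.035, 0.565], [-0.032, 0.475, -0.879, 0.917], [-0.015, -0.88, -0.475, 0.635], [0.0, 0.0, 0.0, 1.0]] 412.06686157722305 [0.03684666 0.         0.         0.         0.        ]
top [[-0.008, -0.993, 0.114, 0.463], [-1.0, 0.006, -0.018, -0.036], [0.017, -0.114, -0.993, 1.268], [0.0, 0.0, 0.0, 1.0]] 523.7069953369812 [0.02250037 0.         0.         0.         0.        ]
wrist [[0.369, 0.9, 0.232, 0.146], [0.929, -0.357, -0.094, 0.56], [-0.001, 0.25, -0.968, 0.384], [0.0, 0.0, 0.0, 1.0]] 339.8247490669646 [-0.07415772  0.          0.          0.          0.        ]
```

View pics/top0.png

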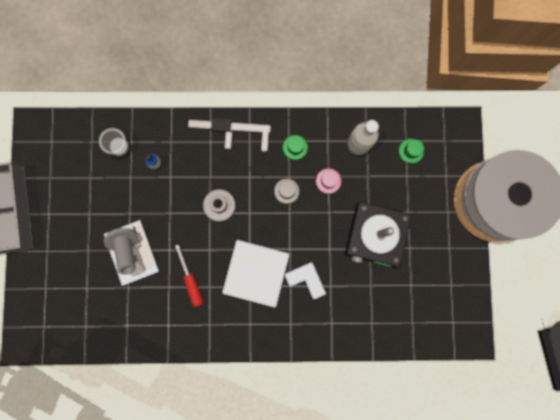

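View pics/side0.png

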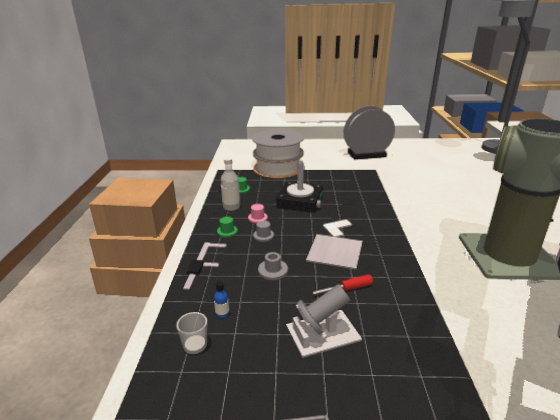

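The top view shows these candidates:
- **Grey cap:** solid knob at (287,191).
- **Short core:** open bore at (219,205).
- **Look-alikes:** green at (295,147) and (412,151), pink at (328,181).
- **Long core:** in its rest at (127,250).
- **Plate:** (256,273).
- **Winder:** (381,234), with its spindle leaning right through parallax.

One close crop of these will check the choice.

```bash
python3 - <<'E'
from h import *
im=np.load('top0.npy')[:,:,::-1]; s=np.load('side0.npy')[:,:,::-1]
def cr(i,u,v,w,h,W,H): return cv2.resize(i[v:v+h,u:u+w],(W,H),interpolation=cv2.INTER_CUBIC)
a=cr(im,90,210,80,80,400,300*4//4) if 0 else cr(im,90,210,80,60+0,400,300)
b=cr(im,195,165,160,120,400,300)
c=cr(im,340,195,80,60,400,300)
d=cr(s,280,275,100,75,400,300)
cv2.imwrite('pics/crop1.png',np.vstack([np.hstack([a,b]),np.hstack([c,d])]))
c=manip.calibration('top');E=np.array(c['extrinsics'])
for n,p,z in[('cap',(287,191),.03),('short',(219,205),.03),('plate',(256,273),.006),('platter',(380,235),.048),('rest',(130,252),.0)]: print(n,onz(c,E,p,z).round(3))
g=im.astype(int); 
# plate / rest / platter bright contours
m=((g.min(2)>165)).astype(np.uint8)
cs,_=cv2.findContours(m[100:365],cv2.RETR_EXTERNAL,cv2.CHAIN_APPROX_NONE)
for k in cs:
    if cv2.contourArea(k)>150 and cv2.contourArea(k)<6000: 
        r=cv2.minAreaRect(k); print(cv2.contourArea(k),(r[0][0],r[0][1]+100),r[1:], )
E
```

```text
cap [[ 0.644 -0.09   0.03 ]]
short [[0.611 0.072 0.03 ]]
plate [[ 0.45  -0.015  0.006]]
platter [[ 0.536 -0.305  0.048]]
rest [[0.503 0.287 0.   ]]
598.5 (304.7835998535156, 283.7196960449219) ((34.126861572265625, 29.37429428100586), 66.37062072753906)
198.5 (2.5, 299.5) ((89.0, 5.0), 90.0)
2866.0 (255.58509826660156, 273.0560302734375) ((54.3668212890625, 54.94655990600586), 14.931418418884277)
564.0 (130.5587615966797, 252.47845458984375) ((54.36094284057617, 38.27486038208008), 69.86369323730469)
1046.0 (380.0, 233.5) ((37.0, 36.0), 90.0)
232.0 (249.58197021484375, 136.09835815429688) ((37.21018981933594, 23.44875717163086), 5.194429397583008)
```

View pics/crop1.png

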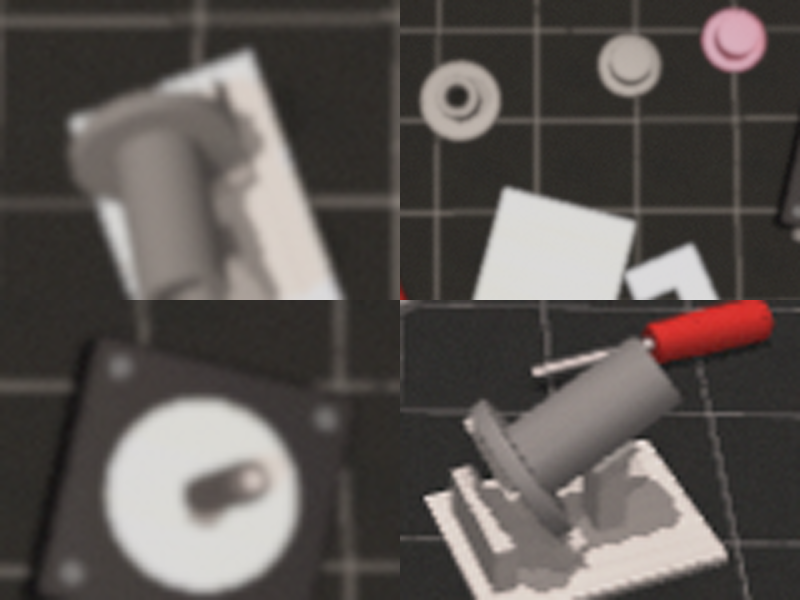

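The crop confirms it: the grey solid-knob cap is at (287,191) and the open-bored short core is at (219,205). The long core's plain end points down the image along the rest's long side, so the rest yaw is about 20°. Next I go above the rest, with yaw turned to 20° so the camera is on the far side.

Request:
drive_tool:
  commands:
    - [0,-3.6,-1.25,0,0,0,0]
    - [0,-3.6,-1.25,0,0,0,0]
    - [0,-3.6,-1.25,0,0,0,0]
    - [0,-3.6,-1.25,0,0,0,0]
    - [0,-3.6,-1.25,0,0,0,0]
  squeeze: 40

```text
time_s: 0.57
tcp_pos: [0.3575, 0.4082, 0.2192]
tcp_rot: [-180.0, -0.0, 158.3]
contact_force: [-0.1, -0.3, 0.3]
width: 1.001
grasp_force: 0.0
```

Request:
drive_tool:
  commands:
    - [0,-3.6,-1.25,0,0,0,0]
    - [0,-3.6,-1.25,0,0,0,0]
    - [0,-3.6,-1.25,0,0,0,0]
    - [0,-3.6,-1.25,0,0,0,0]
    - [0,-3.6,-1.25,0,0,0,0]

```text
time_s: 0.98
tcp_pos: [0.5018, 0.2834, 0.2192]
tcp_rot: [-180.0, -0.0, 158.3]
contact_force: [1.0, -0.1, 0.4]
width: 1.001
grasp_force: 0.0
```

Request:
drive_tool:
  commands:
    - [0,0,0,0,0,0,0.12]
    - [0,0,0,0,0,0,0.12]
    - [0,0,0,0,0,0,0.12]
    - [0,0,0,0,0,0,0.12]
    - [0,0,0,0,0,0,0.12]

```text
time_s: 1.4
tcp_pos: [0.5008, 0.2846, 0.2189]
tcp_rot: [-179.9, -0.0, 123.6]
contact_force: [0.4, -0.4, -0.0]
width: 1.001
grasp_force: 0.0
```

Request:
drive_tool:
  commands:
    - [0,0,0,0,0,0,0.12]
    - [0,0,0,0,0,0,0.12]
    - [0,0,0,0,0,0,0.12]
    - [0,0,0,0,0,0,0.12]
    - [0,0,0,0,0,0,0.12]

```text
time_s: 1.82
tcp_pos: [0.5006, 0.2848, 0.2189]
tcp_rot: [-179.9, 0.0, 89.2]
contact_force: [-0.3, -0.4, -0.8]
width: 1.0
grasp_force: 0.0
```

Request:
drive_tool:
  commands:
    - [0,0,0,0,0,0,0.12]
    - [0,0,0,0,0,0,0.12]
    - [0,0,0,0,0,0,0.12]
    - [0,0,0,0,0,0,0.12]
    - [0,0,0,0,0,0,0.12]

```text
time_s: 2.23
tcp_pos: [0.5006, 0.2848, 0.2189]
tcp_rot: [-180.0, 0.0, 54.8]
contact_force: [0.1, 0.5, 0.1]
width: 1.0
grasp_force: 0.0
```

Request:
drive_tool:
  commands:
    - [0,0,0,0,0,0,0.12]
    - [0,0,0,0,0,0,0.12]
    - [0,0,0,0,0,0,0.12]
    - [0,0,0,0,0,0,0.12]
    - [0,0,0,0,0,0,0.12]

```text
time_s: 2.65
tcp_pos: [0.5006, 0.2848, 0.2189]
tcp_rot: [180.0, 0.1, 20.4]
contact_force: [-0.3, 0.0, -1.2]
width: 1.002
grasp_force: 0.0
```

```bash
python3 - <<'E'
from h import *
o=manip.get_obs(); print(o['tcp_pos'].round(4),o['tcp_rot'].round(2),o['qpos'].round(2))
im,c,E=look('wrist','pics/w1.png'); np.save('w1.npy',im); np.save('w1E.npy',E); print(E.round(3).tolist())
E
```

```text
[0.5006 0.2848 0.2189] [1.800e+02 6.000e-02 2.045e+01] [21.03 12.02 88.17 -0.   79.87 90.59]
[[0.35, -0.907, -0.234, 0.569], [-0.937, -0.339, -0.087, 0.309], [0.0, 0.25, -0.968, 0.384], [0.0, 0.0, 0.0, 1.0]]
```

View pics/w1.png

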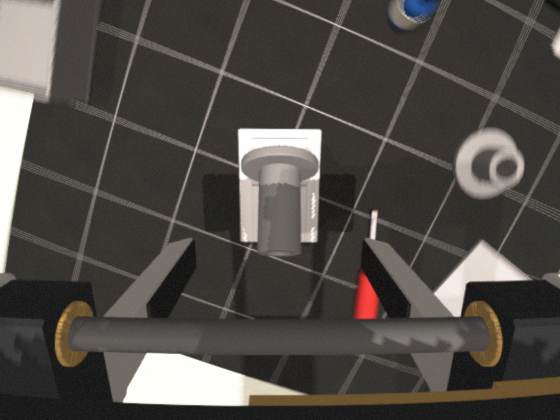

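The picture shows the long core centred between the fingers. Its tube axis runs along column 279–280, the flange ellipse is at (280,163) and the plain end disc is nearly edge-on at (279,251). I triangulate the plain end centre using the side view, where it is at about (345,292).

```bash
python3 - <<'E'
from h import *
cw=manip.calibration('wrist');E=np.load('w1E.npy')
cs=manip.calibration('side');Es=np.array(cs['extrinsics'])
ct=manip.calibration('top');Et=np.array(ct['extrinsics'])
def tri(*v):
    A=np.zeros((3,3));b=np.zeros(3);L=[]
    for c,E,p in v:
        o,d=ray(c,E,p);d=d[0]/np.linalg.norm(d[0]);M=np.eye(3)-np.outer(d,d);A+=M;b+=M@o;L.append((o,M))
    x=np.linalg.solve(A,b);return x,[np.linalg.norm(M@(x-o)) for o,M in L]
p,e=tri((cw,E,(279.3,251.5)),(cs,Es,(345.2,291.8)));print('plain end',p.round(4),np.round(e,4))
base=np.array([(239,130),(321,130),(318,241),(238,241)])
for z in(.0,.01): 
    q=onz(cw,E,base,z); print(q.round(3).tolist(),q.mean(0).round(4),[round(np.linalg.norm(q[i]-q[i-1]),3) for i in range(4)])
    d=(q[0]+q[1]-q[2]-q[3]);print(np.degrees(np.arctan2(d[1],d[0])))
a=np.array([-np.cos(np.radians(20.3)),-np.sin(np.radians(20.3)),0]);ax=a*np.cos(np.pi/6)+np.array([0,0,.5])
m=p-.045*ax;print('mid',m.round(4),'lowest flange',(m-.045*ax)[2]-.038*.866)
T=T_tool(manip.get_obs())
n=np.array([0,0,.866])-a*.5
for k,P in dict(mid=m,flg=m-.045*ax,flgtop=m-.035*ax+.038*n,flgbot=m-.045*ax-.038*n,end=p).items(): print(k,proj(cw,E,P).round(1),proj(cs,Es,P).round(1),proj(ct,Et,P).round(1))
print('mid in tool',np.linalg.inv(T)@np.r_[m,1], 'end',np.linalg.inv(T)@np.r_[p,1])
E
```

```text
plain end [0.4592 0.2676 0.0941] [0.0024 0.0024]
[[0.546, 0.347, 0.0], [0.577, 0.262, 0.0], [0.456, 0.216, 0.0], [0.422, 0.306, 0.0]] [0.5002 0.2825 0.    ] [np.float64(0.13), np.float64(0.091), np.float64(0.13), np.float64(0.096)]
19.48628009976983
[[0.546, 0.346, 0.01], [0.577, 0.263, 0.01], [0.459, 0.218, 0.01], [0.426, 0.306, 0.01]] [0.502  0.2832 0.01  ] [np.float64(0.127), np.float64(0.088), np.float64(0.127), np.float64(0.093)]
19.48628009976985
mid [0.4958 0.2811 0.0716] lowest flange 0.01619114725883515
mid [[278.9 206.7]] [[325.7 305.3]] [[124.6 254.1]]
flg [[279.  162.8]] [[307.4 318.4]] [[121.7 238.5]]
flgtop [[279.2 156.1]] [[302.8 304.9]] [[115.6 233.3]]
flgbot [[278.9 176.6]] [[315.7 328.4]] [[128.1 246.8]]
end [[278.8 254.1]] [[344.1 292.2]] [[127.6 270.4]]
mid in tool [-0.00567746  0.00176334  0.14736529  1.        ] end [-0.04467002  0.00180771  0.12490246  1.        ]
```

Core mid comes out at about (0.498, 0.282, 0.071), which agrees with the base centre and the core's height. I grip the tube near its plain end, with the tool leaning 40° outward so it will be only about 20° off vertical on the plate.

Request:
drive_tool:
  commands:
    - [0,0,0,0,0,0.1164,0]
    - [0,0,0,0,0,0.1164,0]
    - [0,0,0,0,0,0.1164,0]
    - [0,0,0,0,0,0.1164,0]
    - [0,0,0,0,0,0.1164,0]

```text
time_s: 3.12
tcp_pos: [0.501, 0.285, 0.2205]
tcp_rot: [179.9, -33.7, 21.0]
contact_force: [0.3, 0.3, 0.4]
width: 1.002
grasp_force: 0.0
```

Request:
drive_tool:
  commands:
    - [0,0,0,0,0,0.1164,0]
    - [0,-3.5,0.05,-0.2,0,0,0]
    - [0,-3.5,0.05,-0.2,0,0,0]
    - [0,-3.5,0.05,-0.2,0,0,0]
    - [0,0,0,0,0,0,0]

```text
time_s: 3.53
tcp_pos: [0.4112, 0.2496, 0.1447]
tcp_rot: [179.9, -38.8, 21.0]
contact_force: [-2.2, -1.0, -2.2]
width: 1.002
grasp_force: 0.0
```

```bash
python3 - <<'E'
from h import *
o=manip.get_obs(); print(o['tcp_pos'].round(4),o['tcp_rot'].round(2),o['qpos'].round(2))
im,c,E=look('wrist','pics/w2.png')
T=T_tool(o)
m=np.array([.498,.2822,.071]);ax=np.array([-.812,-.300,.5])
for s in(-.045,.025,.045): print(s,(np.linalg.inv(T)@np.r_[m+s*ax,1]).round(4)[:3],proj(c,E,m+s*ax))
E
```

```text
[0.4112 0.2496 0.1447] [179.89 -38.76  21.  ] [ 21.02 -16.3  134.51  -0.33  23.03  90.32]
-0.045 [0.0425 0.0008 0.1575] [[278.01199762 154.62457461]]
0.025 [0.0172 0.0002 0.0923] [[277.12587148 195.45101897]]
0.045 [0.0099 0.     0.0736] [[276.79762386 210.60862349]]
```

View pics/w2.png

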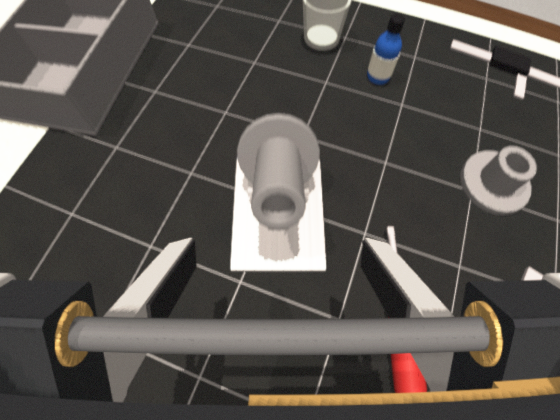

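The plain end's bore shows at (278,206), centred between the fingers and within 3 mm of the prediction. I advance, close and lift.

Request:
drive_tool:
  commands:
    - [0,1.0,0,1.9,0,0,0]
    - [0,1.0,0,1.95,0,0,0]
    - [0,0,0,1.95,0,0,0]
    - [0,0,0,1.95,0,0,0]
    - [0,0,0,1.95,0,0,0]

```text
time_s: 4.0
tcp_pos: [0.4992, 0.2826, 0.097]
tcp_rot: [179.9, -40.3, 20.9]
contact_force: [-0.4, -0.6, 0.4]
width: 0.999
grasp_force: 0.0
```

Request:
drive_tool:
  commands:
    - [0,0,0,0,0,0,0]
    - [1,0,0,0,0,0,0]
    - [1,0,0,0,0,0,0]
    - [1,0,0,0,0,0,0]
    - [1,0,0,0,0,0,0]
  squeeze: 45

```text
time_s: 4.42
tcp_pos: [0.4958, 0.2815, 0.0967]
tcp_rot: [180.0, -40.2, 20.8]
contact_force: [0.2, 0.2, -0.6]
width: 0.751
grasp_force: 0.0
```

Request:
drive_tool:
  commands:
    - [1,0,0,0,0,0,0]
    - [1,0,0,0,0,0,0]
    - [1,0,0,0,0,0,0]
    - [1,0,0,0,0,0,0]
    - [1,0,0,0,0,0,0]

```text
time_s: 4.83
tcp_pos: [0.4952, 0.2813, 0.0952]
tcp_rot: [-180.0, -40.0, 20.8]
contact_force: [-1.2, 2.6, 0.5]
width: 0.402
grasp_force: 1.5
```

The TCP reads about 17 mm further along tool x than planned, because the last pose was read while the arm was still swinging. I open, let it settle and look again.

Request:
drive_tool:
  commands:
    - [0,0,0,0,0,0,0]
    - [0,0,0,0,0,0,0]
    - [0,0,0,0,0,0,0]
    - [0,0,0,0,0,0,0]
    - [0,0,0,0,0,0,0]

```text
time_s: 5.25
tcp_pos: [0.4953, 0.2812, 0.0951]
tcp_rot: [180.0, -40.0, 20.8]
contact_force: [-0.6, -0.7, -0.3]
width: 0.711
grasp_force: 0.0
```

Request:
drive_tool:
  commands:
    - [0,0,0,0,0,0,0]
    - [0,0,0,0,0,0,0]
    - [0,0,0,0,0,0,0]
    - [0,0,0,0,0,0,0]
    - [0,0,0,0,0,0,0]

```text
time_s: 5.67
tcp_pos: [0.4953, 0.2812, 0.0951]
tcp_rot: [-180.0, -40.0, 20.8]
contact_force: [0.1, -0.6, 0.3]
width: 0.999
grasp_force: 0.0
```

```bash
python3 - <<'E'
from h import *
o=manip.get_obs(); print(o['tcp_pos'].round(4),o['tcp_rot'].round(2),o['qpos'].round(2),o['width'])
im,c,E=look('wrist','pics/w3.png')
T=T_tool(o)
m=np.array([.498,.2822,.071]);ax=np.array([-.812,-.300,.5])
for s in(-.045,.025,.045): print(s,(np.linalg.inv(T)@np.r_[m+s*ax,1]).round(4)[:3],proj(c,E,m+s*ax))
E
```

```text
[0.4953 0.2812 0.0951] [-180.    -40.01   20.78] [ 20.94   3.41 126.15  -0.55  10.43  90.66] 0.9986107821037762
-0.045 [0.0021 0.0004 0.0626] [[277.29104964 225.41877304]]
0.025 [-0.0218 -0.0001 -0.0032] [[275.95928184 304.65995532]]
0.045 [-0.0286 -0.0003 -0.022 ] [[275.41756894 336.98315836]]
```

View pics/w3.png

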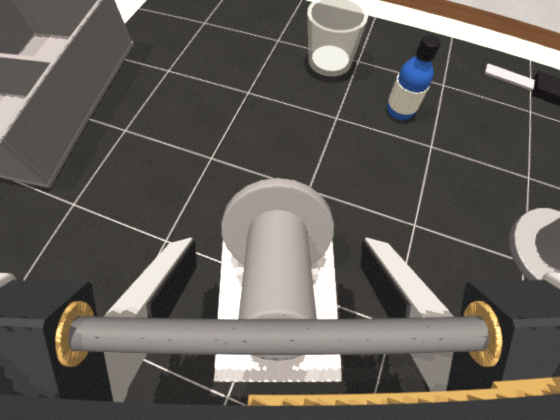

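The core is unmoved: flange at (278,222), tube centred. The axis at the grip is 2 cm toward tool −x, so I shift there and close.

Request:
drive_tool:
  commands:
    - [0,-0.7,0,0,0,0,0]
    - [0,-0.7,0,0,0,0,0]
    - [0,-0.6,0,0,0,0,0]
    - [0,0,0,0,0,0,0]
    - [0,0,0,0,0,0,0]

```text
time_s: 6.13
tcp_pos: [0.4799, 0.2754, 0.0813]
tcp_rot: [180.0, -39.9, 20.8]
contact_force: [-0.2, -0.6, -0.1]
width: 1.005
grasp_force: 0.0
```

Request:
drive_tool:
  commands:
    - [1,0,0,0,0,0,0]
    - [1,0,0,0,0,0,0]
    - [1,0,0,0,0,0,0]
    - [1,0,0,0,0,0,0]
    - [1,0,0,0,0,0,0]
  squeeze: 45

```text
time_s: 6.55
tcp_pos: [0.4812, 0.2759, 0.0825]
tcp_rot: [-180.0, -40.0, 20.8]
contact_force: [-0.7, -0.4, -0.3]
width: 0.68
grasp_force: 0.0
```

Request:
drive_tool:
  commands:
    - [1,0,0,0,0,0,0]
    - [1,0,0,0,0,0,0]
    - [1,0,0,0,0,0,0]
    - [1,0,0,0,0,0,0]
    - [1,0,0,0,0,0,0]

```text
time_s: 6.97
tcp_pos: [0.481, 0.2761, 0.0824]
tcp_rot: [-180.0, -40.0, 20.8]
contact_force: [-0.3, 1.6, 0.8]
width: 0.423
grasp_force: 45.0
```

Gripped: opening 0.423 is about 39.8 mm, at 45 N. I lift straight up and turn the core upright (60°).

Request:
drive_tool:
  commands:
    - [1,0.8,0,-0.95,0,0,0]
    - [1,1.6,0,-1.9,0,0,0]
    - [1,1.6,0,-1.9,0,0,0]
    - [1,1.6,0,-1.9,0,0,0]
    - [1,1.6,0,-1.9,0,0,0]

```text
time_s: 7.38
tcp_pos: [0.48, 0.2753, 0.1939]
tcp_rot: [180.0, -39.9, 20.8]
contact_force: [1.0, 0.1, -2.0]
width: 0.424
grasp_force: 45.0
```

Request:
drive_tool:
  commands:
    - [1,0,0,0,0,-0.1,0]
    - [1,0,0,0,0,-0.1,0]
    - [1,0,0,0,0,-0.1,0]
    - [1,0,0,0,0,-0.1,0]
    - [1,0,0,0,0,-0.1,0]

```text
time_s: 7.8
tcp_pos: [0.4808, 0.2756, 0.1944]
tcp_rot: [180.0, -11.1, 20.8]
contact_force: [-0.1, 0.1, -1.3]
width: 0.423
grasp_force: 45.0
```

Request:
drive_tool:
  commands:
    - [1,0,0,0,0,-0.1,0]
    - [1,0,0,0,0,-0.1,0]
    - [1,0,0,0,0,-0.1,0]
    - [1,0,0,0,0,-0.1,0]
    - [1,0,0,0,0,-0.1,0]

```text
time_s: 8.22
tcp_pos: [0.4815, 0.2758, 0.194]
tcp_rot: [180.0, 17.5, 20.8]
contact_force: [-0.0, 0.2, -2.2]
width: 0.427
grasp_force: 45.0
```

Request:
drive_tool:
  commands:
    - [1,0,0,0,0,-0.047,0]
    - [1,-1.2,2.6,0.45,0,0,0]
    - [1,-1.55,3.26,0.565,0,0,0]
    - [1,-1.55,3.26,0.565,0,0,0]
    - [1,-1.55,3.26,0.565,0,0,0]

```text
time_s: 8.63
tcp_pos: [0.4663, 0.1366, 0.1927]
tcp_rot: [-180.0, 20.1, 20.8]
contact_force: [0.9, -0.3, -2.0]
width: 0.42
grasp_force: 45.0
```

Request:
drive_tool:
  commands:
    - [1,-1.55,3.26,0.565,0,0,0]
    - [1,-1.55,3.26,0.565,0,0,0]
    - [1,-1.55,3.26,0.565,0,0,0]
    - [1,-1.55,3.26,0.565,0,0,0]
    - [1,0,0,0,0,0,0]

```text
time_s: 9.05
tcp_pos: [0.4505, -0.0128, 0.1934]
tcp_rot: [179.8, 20.1, 20.4]
contact_force: [0.3, 0.9, -1.3]
width: 0.423
grasp_force: 45.0
```

Request:
drive_tool:
  commands:
    - [1,0,0,0,0,0,0]
    - [1,0,0,0,0,0,0]
    - [1,0,0,0,0,0,0]

```text
time_s: 9.3
tcp_pos: [0.4514, -0.0064, 0.1935]
tcp_rot: [-180.0, 20.0, 20.9]
contact_force: [-0.9, 0.3, -1.0]
width: 0.423
grasp_force: 45.0
```

```bash
python3 - <<'E'
from h import *
o=manip.get_obs(); print(o['tcp_pos'].round(4),o['tcp_rot'].round(2),o['qpos'].round(2),o['width'],o['grasp_force'])
im,c,E=look('side','pics/s2.png'); print(proj(c,E,o['tcp_pos']))
im2,_,_=look('wrist')
u,v=proj(c,E,o['tcp_pos'])[0].astype(int)
a=cv2.resize(im[v-75:v+75,u-50:u+50],(400,600),interpolation=cv2.INTER_CUBIC)
b=cv2.resize(im2,(400,300))
cv2.imwrite('pics/s2c.png',np.hstack([a,np.vstack([b,b*0])])[:,:,::-1]); print(u,v)
E
```

```text
[ 0.4514 -0.0064  0.1935] [-179.96   19.98   20.86] [-5.48 12.06 93.68 -8.69 92.3  64.7 ] 0.4225233368480383 44.99679896514863
[[337.38111623 187.99686348]]
337 187
```

View pics/s2c.png

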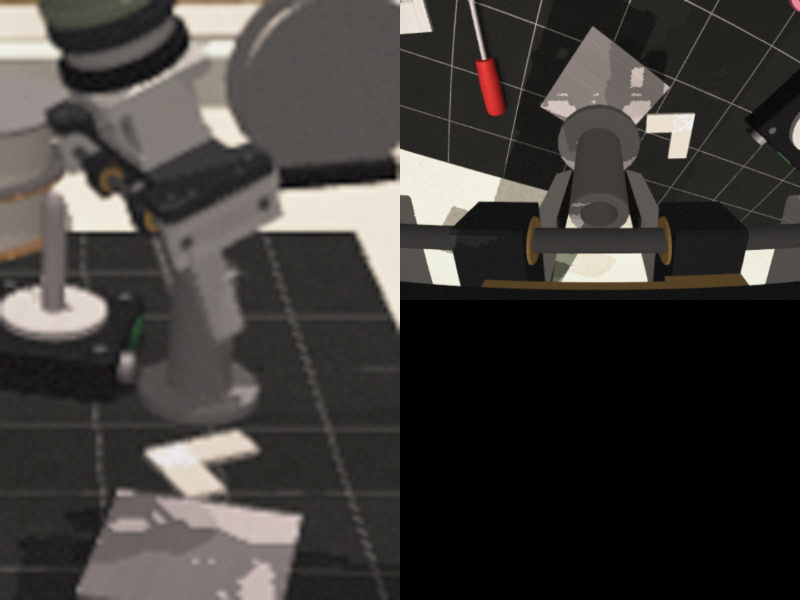

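The core hangs upright over the plate, its flange level in the side view (crop row 400 on both sides). I lower it and feel for contact.

Request:
drive_tool:
  commands:
    - [1,0.9,0,2.47,0,0,0]
    - [1,0.9,0,2.47,0,0,0]
    - [1,0.9,0,2.47,0,0,0]
    - [1,0.8,0,2.2,0,0,0]
    - [1,0,0,0,0,0,0]

```text
time_s: 9.82
tcp_pos: [0.4475, -0.0059, 0.0873]
tcp_rot: [-179.7, 20.5, 21.0]
contact_force: [-1.8, 1.0, -1.1]
width: 0.424
grasp_force: 45.0
```

Request:
drive_tool:
  commands:
    - [1,0.1,0,0.28,0,0,0]
    - [1,0,0,0,0,0,0]
    - [1,0.1,0,0.28,0,0,0]
    - [1,0,0,0,0,0,0]
    - [1,0,0,0,0,0,0]

```text
time_s: 10.23
tcp_pos: [0.4523, -0.0073, 0.0866]
tcp_rot: [179.9, 19.9, 20.8]
contact_force: [0.5, -0.4, -1.4]
width: 0.426
grasp_force: 45.0
```

Request:
drive_tool:
  commands:
    - [1,0.1,0,0.28,0,0,0]
    - [1,0,0,0,0,0,0]
    - [1,0,0,0,0,0,0]

```text
time_s: 10.48
tcp_pos: [0.4514, -0.0074, 0.0827]
tcp_rot: [180.0, 20.0, 20.8]
contact_force: [0.6, 0.8, -1.2]
width: 0.423
grasp_force: 45.0
```

Request:
drive_tool:
  commands:
    - [1,0.1,0,0.28,0,0,0]
    - [1,0,0,0,0,0,0]
    - [1,0,0,0,0,0,0]

```text
time_s: 10.73
tcp_pos: [0.4511, -0.0073, 0.0794]
tcp_rot: [-180.0, 20.0, 20.8]
contact_force: [0.2, -0.1, -1.3]
width: 0.422
grasp_force: 45.0
```

Request:
drive_tool:
  commands:
    - [1,0.1,0,0.28,0,0,0]
    - [1,0,0,0,0,0,0]
    - [1,0,0,0,0,0,0]

```text
time_s: 10.98
tcp_pos: [0.4511, -0.0073, 0.0764]
tcp_rot: [-180.0, 20.0, 20.8]
contact_force: [-0.2, -0.0, -1.8]
width: 0.424
grasp_force: 45.0
```

Request:
drive_tool:
  commands:
    - [1,0.07,0,0.19,0,0,0]
    - [1,0,0,0,0,0,0]
    - [1,0,0,0,0,0,0]

```text
time_s: 11.23
tcp_pos: [0.4513, -0.0073, 0.0745]
tcp_rot: [-180.0, 20.0, 20.8]
contact_force: [-0.4, -0.4, -1.2]
width: 0.422
grasp_force: 45.0
```

Request:
drive_tool:
  commands:
    - [1,0.07,0,0.19,0,0,0]
    - [1,0,0,0,0,0,0]
    - [1,0,0,0,0,0,0]

```text
time_s: 11.48
tcp_pos: [0.4513, -0.0073, 0.0725]
tcp_rot: [-180.0, 20.0, 20.8]
contact_force: [-0.3, 0.1, -1.2]
width: 0.422
grasp_force: 45.0
```

Request:
drive_tool:
  commands:
    - [1,0.07,0,0.19,0,0,0]
    - [1,0,0,0,0,0,0]
    - [1,0,0,0,0,0,0]

```text
time_s: 11.73
tcp_pos: [0.4513, -0.0073, 0.0704]
tcp_rot: [-180.0, 20.0, 20.8]
contact_force: [0.5, -0.6, -0.8]
width: 0.427
grasp_force: 45.0
```

Request:
drive_tool:
  commands:
    - [1,0.07,0,0.19,0,0,0]
    - [1,0,0,0,0,0,0]
    - [1,0,0,0,0,0,0]

```text
time_s: 11.98
tcp_pos: [0.4517, -0.0073, 0.0696]
tcp_rot: [180.0, 20.0, 20.8]
contact_force: [-1.7, 0.8, 5.7]
width: 0.423
grasp_force: 45.0
```

Contact is at TCP z 0.070, with about 7 N up. I release, back off, straighten the tool and set yaw to 0.

Request:
drive_tool:
  commands:
    - [0,0,0,0,0,0,0]
    - [0,0,0,0,0,0,0]
    - [0,0,0,0,0,0,0]
    - [0,0,0,0,0,0,0]
    - [0,0,0,0,0,0,0]

```text
time_s: 12.4
tcp_pos: [0.4513, -0.0074, 0.0683]
tcp_rot: [-180.0, 20.0, 20.8]
contact_force: [-0.8, -0.5, -0.1]
width: 0.742
grasp_force: 0.0
```

Request:
drive_tool:
  commands:
    - [0,0,0,0,0,0,0]
    - [0,0,0,0,0,0,0]
    - [0,0,0,0,0,0,0]
    - [0,0,0,0,0,0,0]
    - [0,0,0,-1,0,0,0]

```text
time_s: 12.82
tcp_pos: [0.4526, -0.006, 0.0767]
tcp_rot: [-179.9, 20.2, 20.8]
contact_force: [-0.8, -0.1, -0.2]
width: 0.999
grasp_force: 0.0
```

Request:
drive_tool:
  commands:
    - [0,0,0,-2,0,0,0]
    - [0,0,0,-3,0,0,0]
    - [0,0,0,-3,0,0,0]
    - [0,0,0,-3,0,0,0]
    - [0,0,0,-3,0,0,0]

```text
time_s: 13.23
tcp_pos: [0.4998, 0.0112, 0.2117]
tcp_rot: [180.0, 19.9, 20.8]
contact_force: [0.3, -0.4, -1.0]
width: 1.0
grasp_force: 0.0
```

Request:
drive_tool:
  commands:
    - [0,0,0,0,0,0.1163,0]
    - [0,0,0,0,0,0.1163,0]
    - [0,0,0,0,0,0.1163,0]
    - [0,0,0,0,0,0,0.121]
    - [0,0,0,0,0,0,0.121]

```text
time_s: 13.65
tcp_pos: [0.4976, 0.0106, 0.2104]
tcp_rot: [-180.0, -0.1, 6.5]
contact_force: [0.4, -0.3, -0.1]
width: 1.002
grasp_force: 0.0
```

Request:
drive_tool:
  commands:
    - [0,0,0,0,0,0,0.121]
    - [0,0,0,0,0,0,0]
    - [0,0,0,0,0,0,0]
    - [0,0,0,0,0,0,0]

```text
time_s: 13.98
tcp_pos: [0.4995, 0.0109, 0.2099]
tcp_rot: [-180.0, -0.0, 0.1]
contact_force: [-0.7, -0.5, 0.0]
width: 0.996
grasp_force: 0.0
```

```bash
python3 - <<'E'
from h import *
o=manip.get_obs(); print(o['tcp_pos'].round(4),o['tcp_rot'].round(2),o['qpos'].round(2),o['width'],o['grasp_force'])
im,c,E=look('wrist'); np.save('w4.npy',im); np.save('w4E.npy',E)
for P in [(.4528,-.007,.096),(.4528,-.007,.016)]: print(proj(c,E,P))
it,ct,Et=look('top')
s,cs,Es=look('side')
a=cv2.resize(im,(480,360)); b=cv2.resize(s[170:290,270:390],(320,320)); d=cv2.resize(it[200:290,220:310],(320,240+0))
can=np.zeros((560,800,3),np.uint8); can[:360,:480]=a; can[:320,480:]=b; can[320:560,480:]=d
cv2.imwrite('pics/p4.png',can[:,:,::-1])
E
```

```text
[0.4995 0.0109 0.2099] [-1.8e+02 -4.0e-02  1.5e-01] [-8.690e+00  3.050e+00  9.936e+01  1.000e-02  7.755e+01  8.117e+01] 0.9957589477236977 0.0
[[297.37540513 261.44247107]]
[[293.48360853 232.84945922]]
```

View pics/p4.png

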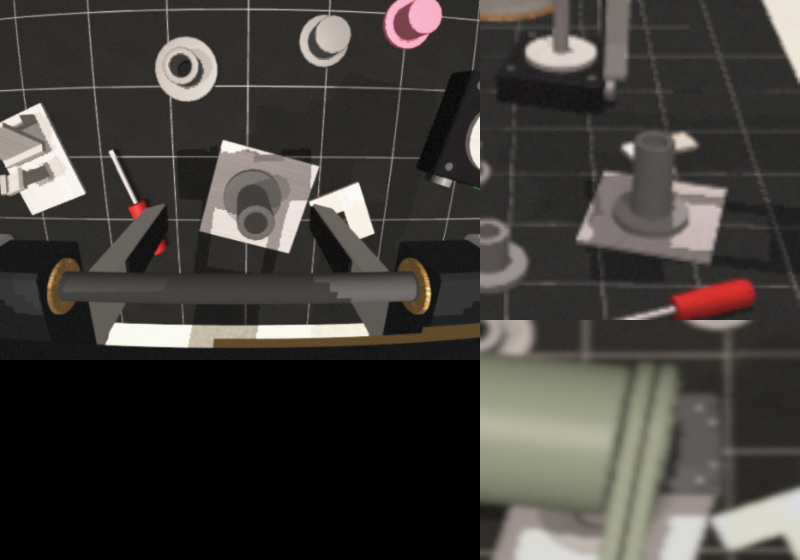

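The core stands upright and let go on the plate, with its bore at (298,258) in the wrist frame. I measure that bore, and get a first spindle estimate from the top and side views.

```bash
cat >> h.py <<'E'
def dark(im,u,v,r=22,k=0.5):
    g=cv2.cvtColor(im,cv2.COLOR_RGB2GRAY); p=g[v-r:v+r,u-r:u+r]
    t,m=cv2.threshold(p,0,255,cv2.THRESH_BINARY_INV+cv2.THRESH_OTSU)
    return p,t,m
def tri(*v):
    A=np.zeros((3,3));b=np.zeros(3);L=[]
    for c,E,p in v:
        o,d=ray(c,E,p);d=d[0]/np.linalg.norm(d[0]);M=np.eye(3)-np.outer(d,d);A+=M;b+=M@o;L.append((o,M))
    x=np.linalg.solve(A,b);return x,[round(float(np.linalg.norm(M@(x-o))),4) for o,M in L]
E
python3 - <<'E'
from h import *
im=np.load('w4.npy');E=np.load('w4E.npy');c=manip.calibration('wrist')
p,t,m=dark(im,299,258,24)
cs,_=cv2.findContours(m,cv2.RETR_LIST,cv2.CHAIN_APPROX_NONE)
for k in cs:
    if 80<cv2.contourArea(k)<900 and len(k)>5: 
        e=cv2.fitEllipse(k);px=(e[0][0]+275,e[0][1]+234);print(px,e[1],onz(c,E,px,.096).round(4))
print('hand-picked',onz(c,E,(298.7,257.8),.096).round(4))
# top rim circle of bore size check
from_=proj(c,E,[(.4528,-.007,.096),(.4528,.005,.096),(.4528,-.019,.096)]);print(from_)
ct=manip.calibration('top');Et=np.array(ct['extrinsics']);s=manip.calibration('side');Es=np.array(s['extrinsics'])
it=np.load('top0.npy')
print('platter',onz(ct,Et,(380,233.5),.048))
# spindle tip top crop (258,480)/5 -> 
tip=(340+258/5,195+(480-300)/5); print('tip top',tip,onz(ct,Et,tip,.15),'base',onz(ct,Et,(340+200/5,195+200/5),.048))
E
```

```text
hand-picked [[ 0.4563 -0.0081  0.096 ]]
[[297.37540513 261.44247107]
 [283.8194111  261.4145721 ]
 [310.91715891 261.45782101]]
platter [[ 0.53996601 -0.30535142  0.048     ]]
tip top (391.6, 231.0) [[ 0.53876313 -0.30789892  0.15      ]] base [[ 0.53645902 -0.305241    0.048     ]]
```

Request:
drive_tool:
  commands:
    - [0,-2.15,0.95,0,0,0,0]
    - [0,-2.15,0.95,0,0,0,0]
    - [0,0,0,0,0,0,0]
    - [0,0,0,0,0,0,0]
    - [0,0,0,0,0,0,0]

```text
time_s: 14.55
tcp_pos: [0.457, -0.0081, 0.2098]
tcp_rot: [-180.0, -0.1, -0.0]
contact_force: [-0.4, 0.0, 1.3]
width: 1.0
grasp_force: 0.0
```

```bash
python3 - <<'E'
from h import *
o=manip.get_obs(); print(o['tcp_pos'].round(4),o['tcp_rot'].round(2))
im,c,E=look('wrist'); np.save('w5.npy',im); np.save('w5E.npy',E)
p0=np.r_[o['tcp_pos'][:2],.096]; u,v=proj(c,E,p0)[0].astype(int); print('axis px',u,v)
r=60; cr=cv2.resize(im[v-r:v+r,u-r:u+r],(600,600),interpolation=cv2.INTER_CUBIC)
cv2.imwrite('pics/w5c.png',cr[:,:,::-1])
E
```

```text
[ 0.457  -0.0081  0.2098] [-1.7999e+02 -8.0000e-02 -0.0000e+00]
axis px 277 210
```

View pics/w5c.png

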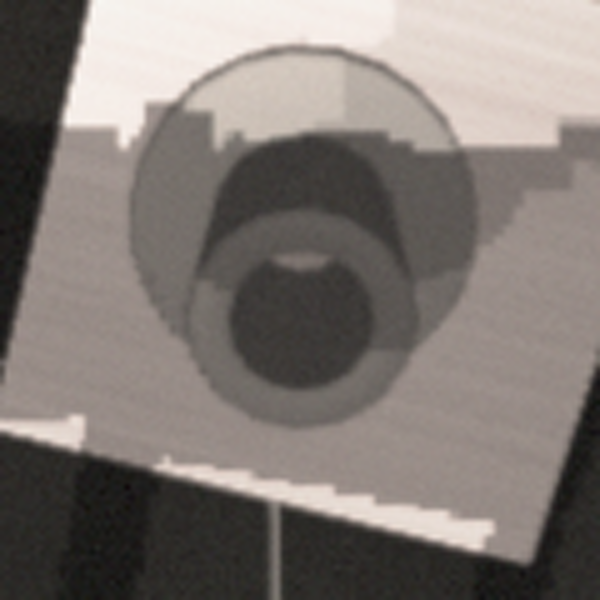

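The bore centre is at crop (301,320), frame (277.3,213.8), which is 3 mm toward −x of the tool axis. I correct by −0.3 cm, descend, and grip from above.

Request:
drive_tool:
  commands:
    - [0,-0.3,0,0,0,0,0]
    - [0,0,0,3.5,0,0,0]
    - [0,0,0,3.5,0,0,0]
    - [0,0,0,3.5,0,0,0]
    - [0,0,0,3.4,0,0,0]

```text
time_s: 15.02
tcp_pos: [0.4539, -0.0079, 0.0694]
tcp_rot: [180.0, -0.1, 0.0]
contact_force: [0.6, 0.3, -0.1]
width: 1.0
grasp_force: 0.0
```

Request:
drive_tool:
  commands:
    - [0,0,0,0,0,0,0]
    - [0,0,0,0,0,0,0]
    - [0,0,0,0,0,0,0]
    - [1,0,0,0,0,0,0]
    - [1,0,0,0,0,0,0]
  squeeze: 45

```text
time_s: 15.43
tcp_pos: [0.4557, -0.0086, 0.073]
tcp_rot: [179.9, -0.3, -0.0]
contact_force: [-0.3, -0.4, -0.7]
width: 0.894
grasp_force: 0.0
```

Request:
drive_tool:
  commands:
    - [1,0,0,0,0,0,0]
    - [1,0,0,0,0,0,0]
    - [1,0,0,0,0,0,0]
    - [1,0,0,0,0,0,0]
    - [1,0,0,0,0,0,0]

```text
time_s: 15.85
tcp_pos: [0.4534, -0.0081, 0.0707]
tcp_rot: [-180.0, -0.0, -0.0]
contact_force: [-0.7, -0.5, 0.2]
width: 0.54
grasp_force: 0.0
```

Request:
drive_tool:
  commands:
    - [1,0,0,0,0,0,0]
    - [1,0,0,0,0,0,0]
    - [1,0,0,0,0,0,0]

```text
time_s: 16.1
tcp_pos: [0.4533, -0.008, 0.0704]
tcp_rot: [-180.0, -0.0, -0.0]
contact_force: [0.4, -0.1, 0.3]
width: 0.407
grasp_force: 45.0
```

Request:
drive_tool:
  commands:
    - [1,0,0,-1.5,0,0,0]
    - [1,0,0,-3.5,0,0,0]
    - [1,0,0,-4,0,0,0]
    - [1,0,0,-4,0,0,0]
    - [1,0,0,-4,0,0,0]

```text
time_s: 16.52
tcp_pos: [0.4523, -0.008, 0.2415]
tcp_rot: [-180.0, 0.1, -0.0]
contact_force: [0.9, -0.5, -2.0]
width: 0.412
grasp_force: 45.0
```

Request:
drive_tool:
  commands:
    - [1,0,0,-2,0,0,0]
    - [1,0,3.5,0,0,0,0]
    - [1,0,3.8,0,0,0,0]
    - [1,0,3.8,0,0,0,0]
    - [1,0,3.8,0,0,0,0]

```text
time_s: 16.93
tcp_pos: [0.4528, -0.1583, 0.2603]
tcp_rot: [-180.0, -0.0, 0.1]
contact_force: [1.8, 0.0, -1.6]
width: 0.416
grasp_force: 45.0
```

Request:
drive_tool:
  commands:
    - [1,-0.2,3.8,0,0,0,0]
    - [1,-0.2,3.8,0,0,0,0]
    - [1,0,3.8,0,0,0,0]
    - [1,0,3.5,0,0,0,0]
    - [1,0,0,0,0,0,0]

```text
time_s: 17.35
tcp_pos: [0.4481, -0.3121, 0.2595]
tcp_rot: [179.8, 0.1, -0.4]
contact_force: [0.5, 1.3, -1.1]
width: 0.41
grasp_force: 45.0
```

Request:
drive_tool:
  commands:
    - [1,0,0,0,0,0,0]
    - [1,0,0,0,0,0,0]
    - [1,0,0,0,0,0,0]
    - [1,0,0,0,0,0,0]

```text
time_s: 17.68
tcp_pos: [0.4493, -0.3047, 0.2603]
tcp_rot: [-180.0, 0.0, 0.1]
contact_force: [-1.2, 0.5, -1.4]
width: 0.411
grasp_force: 45.0
```

```bash
python3 - <<'E'
from h import *
o=manip.get_obs(); print(o['tcp_pos'].round(4),o['tcp_rot'].round(2),o['width'],o['grasp_force'])
im,c,E=look('wrist'); np.save('w6.npy',im); np.save('w6E.npy',E)
s,cs,Es=look('side'); np.save('s6.npy',s)
print(proj(c,E,[(.5385,-.306,.15),(.5385,-.306,.048)]))
print(proj(cs,Es,[(.5385,-.306,.15),(.5385,-.306,.048)]))
can=np.zeros((600,800,3),np.uint8); can[:315,:420]=cv2.resize(im,(420,315))
u,v=proj(c,E,(.5385,-.306,.15))[0].astype(int); print(u,v)
v=max(v,45);can[:360,440:800]=cv2.resize(im[v-45:v+45,u-45:u+45],(360,360),interpolation=cv2.INTER_CUBIC)
can[315:600,:420]=cv2.resize(s[115:215,240:387],(420,285),interpolation=cv2.INTER_CUBIC)
cv2.imwrite('pics/p6.png',can[:,:,::-1])
E
```

```text
[ 0.4493 -0.3047  0.2603] [-1.7996e+02  0.0000e+00  9.0000e-02] 0.4112032603907473 44.99938556458801
[[279.11511589 100.72736749]
 [278.9470693  106.50031056]]
[[299.81403872 159.46966104]
 [299.43356908 188.55754972]]
279 100
```

View pics/p6.png

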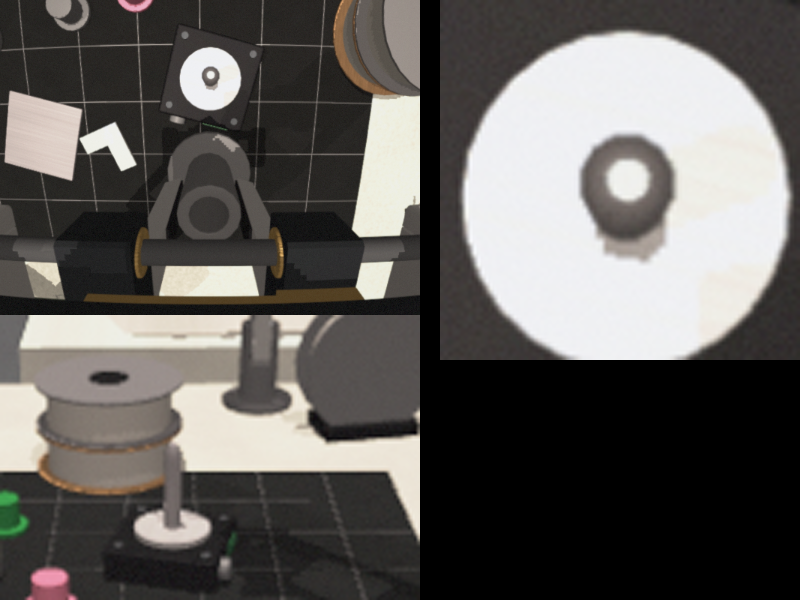

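The spindle tip is at (281.0,100.0) in the wrist frame and the held core's bore column is about 279.3. I work out the offset between them.

```bash
python3 - <<'E'
from h import *
o=manip.get_obs();T=np.linalg.inv(T_tool(o))
c=manip.calibration('wrist');E=np.load('w6E.npy')
g=cv2.cvtColor(np.load('w6.npy'),cv2.COLOR_RGB2GRAY)[85:115,266:296]
m=(g>205).astype(np.uint8); n,l,st,ce=cv2.connectedComponentsWithStats(m)
print(st.tolist(),(ce+[266,85]).round(1).tolist())
tip=onz(c,E,(281,100),.15)[0]; core=onz(c,E,(279.3,287),o['tcp_pos'][2]+.0256)[0]
print('tip',tip.round(4),(T@np.r_[tip,1]).round(4),'core',core.round(4),(T@np.r_[core,1]).round(4))
E5=np.load('w5E.npy');b=onz(c,E5,(277.3,213.8),.096)[0];print('bore on plate',b.round(4))
cs=manip.calibration('side');Es=np.array(cs['extrinsics'])
st_=(240+173*147/420,115+(447-315)*100/285);print(st_,onz(cs,Es,st_,.15), tri((c,E,(281,100)),(cs,Es,st_)))
E
```

```text
[[3, 3, 24, 27, 458], [0, 0, 30, 30, 362], [10, 10, 10, 10, 80]] [[280.6, 101.8], [280.3, 96.6], [280.5, 99.5]]
tip [ 0.5391 -0.3075  0.15  ] [0.0896 0.0026 0.1106 1.    ] core [ 0.45   -0.3061  0.2862] [ 6.00e-04  1.10e-03 -2.56e-02  1.00e+00]
bore on plate [ 0.4541 -0.0081  0.096 ]
(300.55, 161.31578947368422) [[ 0.53645441 -0.29043473  0.15      ]] (array([ 0.53775649, -0.30743205,  0.14330384]), [0.0017, 0.0017])
```

Request:
drive_tool:
  commands:
    - [1,2.97,0.04,0,0,0,0]
    - [1,2.97,0.04,0,0,0,0]
    - [1,2.97,0.04,0,0,0,0]
    - [1,0,0,0,0,0,0]
    - [1,0,0,0,0,0,0]

```text
time_s: 18.2
tcp_pos: [0.5393, -0.3063, 0.2599]
tcp_rot: [-180.0, 0.0, 0.1]
contact_force: [-0.0, 0.7, -1.4]
width: 0.412
grasp_force: 45.0
```

Request:
drive_tool:
  commands:
    - [1,0,0,2,0,0,0]
    - [1,0,0,2,0,0,0]
    - [1,0,0,0.5,0,0,0]
    - [1,0,0,0,0,0,0]
    - [1,0,0,0,0,0,0]

```text
time_s: 18.62
tcp_pos: [0.5378, -0.3073, 0.216]
tcp_rot: [-180.0, -0.0, -0.0]
contact_force: [0.4, -0.1, -0.7]
width: 0.414
grasp_force: 45.0
```

```bash
python3 - <<'E'
from h import *
o=manip.get_obs(); print(o['tcp_pos'].round(4),o['tcp_rot'].round(2),o['contact_force'])
s,cs,Es=look('side'); np.save('s7.npy',s)
im,c,E=look('wrist')
can=np.zeros((420,800,3),np.uint8); can[:420,:420]=cv2.resize(s[115:215,250:350],(420,420),interpolation=cv2.INTER_CUBIC)
can[:285,420:800]=cv2.resize(im,(380,285))
cv2.imwrite('pics/p7.png',can[:,:,::-1])
E
```

```text
[ 0.5378 -0.3073  0.216 ] [-1.8e+02 -1.0e-02 -2.0e-02] [ 0.36529944 -0.06034382 -0.66923215]
```

View pics/p7.png

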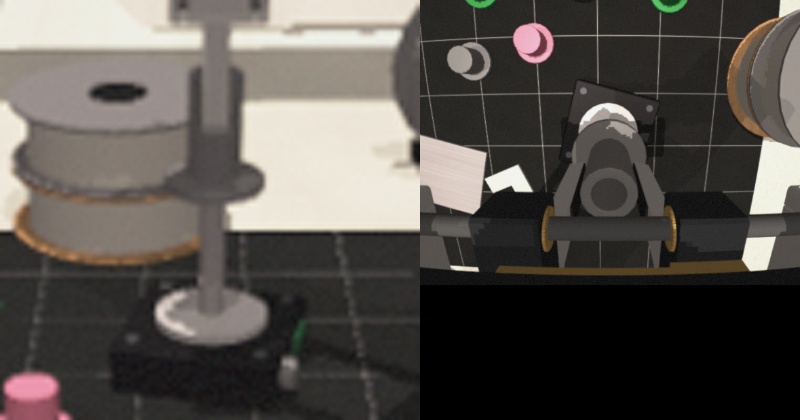

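The core hangs over the tip. In the side view the tube is at crop column 215 against a spindle at about 212, roughly 1 mm toward −x. I shift +0.1 cm and lower with force checks.

Request:
drive_tool:
  commands:
    - [1,0.1,0,0.5,0,0,0]
    - [1,0,0,0.5,0,0,0]
    - [1,0,0,0,0,0,0]
    - [1,0,0,0,0,0,0]

```text
time_s: 19.05
tcp_pos: [0.5391, -0.3072, 0.205]
tcp_rot: [-180.0, 0.0, -0.0]
contact_force: [0.5, 0.1, -1.1]
width: 0.413
grasp_force: 45.0
```

Request:
drive_tool:
  commands:
    - [1,0,0,0.4,0,0,0]
    - [1,0,0,0.4,0,0,0]
    - [1,0,0,0,0,0,0]
    - [1,0,0,0,0,0,0]

```text
time_s: 19.38
tcp_pos: [0.539, -0.3071, 0.1969]
tcp_rot: [-180.0, 0.0, -0.0]
contact_force: [-1.2, -0.9, -2.0]
width: 0.414
grasp_force: 45.0
```

Request:
drive_tool:
  commands:
    - [1,0,0,0.4,0,0,0]
    - [1,0,0,0.4,0,0,0]
    - [1,0,0,0,0,0,0]
    - [1,0,0,0,0,0,0]

```text
time_s: 19.72
tcp_pos: [0.539, -0.3071, 0.1889]
tcp_rot: [-180.0, 0.0, -0.0]
contact_force: [-0.1, -0.5, -1.0]
width: 0.412
grasp_force: 45.0
```

It is past the taper without side force. I continue down.

Request:
drive_tool:
  commands:
    - [1,0,0,0.8,0,0,0]
    - [1,0,0,0.8,0,0,0]
    - [1,0,0,0.8,0,0,0]
    - [1,0,0,0.8,0,0,0]
    - [1,0,0,0,0,0,0]

```text
time_s: 20.13
tcp_pos: [0.5379, -0.3063, 0.1544]
tcp_rot: [-179.8, 0.2, -0.0]
contact_force: [-0.6, 0.6, -1.4]
width: 0.41
grasp_force: 45.0
```

Request:
drive_tool:
  commands:
    - [1,0,0,0.8,0,0,0]
    - [1,0,0,0.8,0,0,0]
    - [1,0,0,0.8,0,0,0]
    - [1,0,0,0.8,0,0,0]
    - [1,0,0,0,0,0,0]

```text
time_s: 20.55
tcp_pos: [0.538, -0.3063, 0.1228]
tcp_rot: [-179.8, 0.2, -0.0]
contact_force: [-1.4, 0.4, -1.4]
width: 0.411
grasp_force: 45.0
```

Request:
drive_tool:
  commands:
    - [1,0,0,0.4,0,0,0]
    - [1,0,0,0.3,0,0,0]
    - [1,0,0,0,0,0,0]
    - [1,0,0,0,0,0,0]

```text
time_s: 20.88
tcp_pos: [0.5394, -0.3074, 0.1186]
tcp_rot: [-180.0, -0.0, -0.0]
contact_force: [1.0, 0.1, -1.8]
width: 0.413
grasp_force: 45.0
```

Request:
drive_tool:
  commands:
    - [1,0,0,0.25,0,0,0]
    - [1,0,0,0,0,0,0]
    - [1,0,0,0,0,0,0]

```text
time_s: 21.13
tcp_pos: [0.5394, -0.3073, 0.116]
tcp_rot: [-180.0, -0.0, -0.0]
contact_force: [-0.1, -0.1, -1.8]
width: 0.41
grasp_force: 45.0
```

Request:
drive_tool:
  commands:
    - [1,0,0,0.25,0,0,0]
    - [1,0,0,0,0,0,0]
    - [1,0,0,0,0,0,0]

```text
time_s: 21.38
tcp_pos: [0.5392, -0.3072, 0.1133]
tcp_rot: [-180.0, 0.0, -0.0]
contact_force: [-0.1, -0.8, -1.4]
width: 0.415
grasp_force: 45.0
```

Request:
drive_tool:
  commands:
    - [1,0,0,0.15,0,0,0]
    - [1,0,0,0,0,0,0]
    - [1,0,0,0,0,0,0]

```text
time_s: 21.63
tcp_pos: [0.5397, -0.3075, 0.1125]
tcp_rot: [180.0, -0.1, -0.0]
contact_force: [-0.1, 0.3, 1.6]
width: 0.411
grasp_force: 45.0
```

Seated at TCP z 0.1125, about 3 N up. I release, rise, and go over the cap.

Request:
drive_tool:
  commands:
    - [0,0,0,0,0,0,0]
    - [0,0,0,0,0,0,0]
    - [0,0,0,0,0,0,0]
    - [0,0,0,0,0,0,0]
    - [0,0,0,0,0,0,0]

```text
time_s: 22.05
tcp_pos: [0.5393, -0.3073, 0.1119]
tcp_rot: [-180.0, -0.0, -0.0]
contact_force: [-0.6, -0.3, 0.5]
width: 0.732
grasp_force: 0.0
```

Request:
drive_tool:
  commands:
    - [0,0,0,0,0,0,0]
    - [0,0,0,0,0,0,0]
    - [0,0,0,-1,0,0,0]
    - [0,0,0,-3,0,0,0]
    - [0,0,0,-3.5,0,0,0]

```text
time_s: 22.47
tcp_pos: [0.5375, -0.306, 0.1853]
tcp_rot: [-179.8, 0.3, -0.0]
contact_force: [0.7, -0.0, 0.3]
width: 1.0
grasp_force: 0.0
```

Request:
drive_tool:
  commands:
    - [0,0,0,-3.5,0,0,0]
    - [0,0,0,-3.5,0,0,0]
    - [0.3,1.75,-3.62,0,0,0,0]
    - [0.3,1.75,-3.62,0,0,0,0]
    - [0.3,1.75,-3.62,0,0,0,0]

```text
time_s: 22.88
tcp_pos: [0.5928, -0.1986, 0.2596]
tcp_rot: [179.9, -0.2, -0.1]
contact_force: [-0.0, -0.0, -0.8]
width: 0.822
grasp_force: 0.0
```

Request:
drive_tool:
  commands:
    - [0.3,1.75,-3.62,0,0,0,0]
    - [0.3,1.75,-3.62,0,0,0,0]
    - [0.3,1.75,-3.62,0,0,0,0]
    - [0.3,0,0,3.5,0,0,0]
    - [0.3,0,0,3.5,0,0,0]

```text
time_s: 23.3
tcp_pos: [0.6481, -0.0878, 0.1909]
tcp_rot: [179.9, -0.5, 0.3]
contact_force: [0.4, -0.6, -1.7]
width: 0.702
grasp_force: 0.0
```

Request:
drive_tool:
  commands:
    - [0.3,0,0,2.6,0,0,0]
    - [0.3,0,0,0,0,0,0]
    - [0.3,0,0,0,0,0,0]
    - [0.3,0,0,0,0,0,0]
    - [0.3,0,0,0,0,0,0]

```text
time_s: 23.72
tcp_pos: [0.6464, -0.091, 0.1645]
tcp_rot: [179.9, -0.3, -0.0]
contact_force: [1.0, 0.5, 0.9]
width: 0.699
grasp_force: 0.0
```

```bash
python3 - <<'E'
from h import *
o=manip.get_obs(); print(o['tcp_pos'].round(4),o['tcp_rot'].round(2),o['width'])
im,c,E=look('wrist','pics/w8.png'); np.save('w8.npy',im); np.save('w8E.npy',E)
u,v=proj(c,E,np.r_[o['tcp_pos'][:2],.042])[0].astype(int); print('axis px',u,v)
s,cs,Es=look('side')
can=np.zeros((400,800,3),np.uint8)
can[:,:400]=cv2.resize(im[v-80:v+80,u-80:u+80],(400,400),interpolation=cv2.INTER_CUBIC)
can[:,400:]=cv2.resize(s[140:240,250:350],(400,400),interpolation=cv2.INTER_CUBIC)
cv2.imwrite('pics/p8.png',can[:,:,::-1])
E
```

```text
[ 0.6464 -0.091   0.1645] [ 1.7992e+02 -3.3000e-01 -4.0000e-02] 0.6991660924654348
axis px 277 208
```

View pics/p8.png

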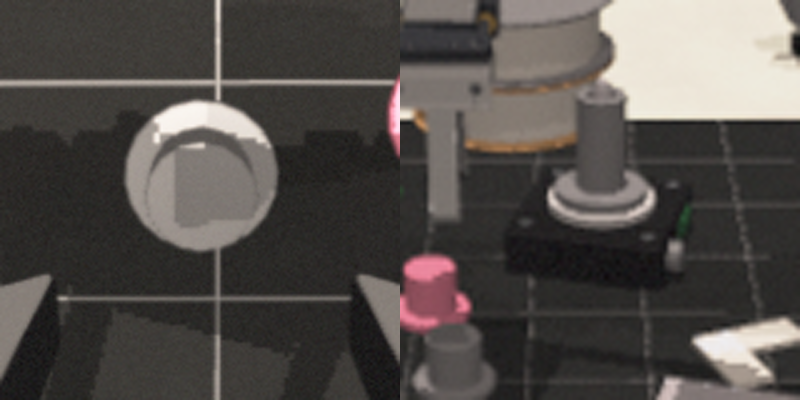

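The core is seated flat on the platter with the spindle tip out of its top. The cap's knob top is centred at frame (278,202) and its flange at (278,198).

```bash
python3 - <<'E'
from h import *
o=manip.get_obs(); print(o['tcp_pos'].round(4),o['tcp_rot'].round(2),o['contact_force'])
c=manip.calibration('wrist');E=np.load('w8E.npy');im=np.load('w8.npy')
g=cv2.cvtColor(im,cv2.COLOR_RGB2GRAY)[150:240,240:305];m=(g>85).astype(np.uint8);m=cv2.morphologyEx(m,cv2.MORPH_OPEN,np.ones((7,7)))
k=max(cv2.findContours(m,cv2.RETR_EXTERNAL,cv2.CHAIN_APPROX_NONE)[0],key=cv2.contourArea);e=cv2.fitEllipse(cv2.convexHull(k));fp=(e[0][0]+240,e[0][1]+150)
print('flange',fp,e[1],onz(c,E,fp,.008).round(4),'knob',onz(c,E,(278.4,202.4),.042).round(4))
E
```

```text
[ 0.6461 -0.0909  0.1641] [ 1.7993e+02 -3.0000e-01 -4.0000e-02] [0.22798362 0.22039368 1.05777367]
flange (277.0769920349121, 197.32311630249023) (60.51618576049805, 60.80880355834961) [[ 0.6491 -0.091   0.008 ]] knob [[ 0.6519 -0.0922  0.042 ]]
```

Request:
drive_tool:
  commands:
    - [0.3,0.2,0,2.5,0,0,0]
    - [0.3,0.2,0,3,0,0,0]
    - [0.3,0,0,3,0,0,0]
    - [0.3,0,0,3,0,0,0]
    - [0.3,0,0,1.6,0,0,0]

```text
time_s: 24.23
tcp_pos: [0.647, -0.09, 0.0277]
tcp_rot: [-179.9, 0.1, -0.0]
contact_force: [-0.8, -0.2, -1.3]
width: 0.703
grasp_force: 0.0
```

Request:
drive_tool:
  commands:
    - [0.3,0,0,0,0,0,0]
    - [0.3,0,0,0,0,0,0]
    - [0.3,0,0,0,0,0,0]
    - [0.3,0,0,0,0,0,0]
    - [0.3,0,0,0,0,0,0]

```text
time_s: 24.65
tcp_pos: [0.6503, -0.0907, 0.0327]
tcp_rot: [179.9, -0.3, -0.0]
contact_force: [0.3, 0.1, 0.2]
width: 0.698
grasp_force: 0.0
```

Request:
drive_tool:
  commands:
    - [0.3,0,0,0.4,0,0,0]
    - [0.3,0,0,0,0,0,0]
    - [0.3,0,0,0,0,0,0]
    - [1,0,0,0,0,0,0]
    - [1,0,0,0,0,0,0]
  squeeze: 40

```text
time_s: 25.07
tcp_pos: [0.6484, -0.0901, 0.026]
tcp_rot: [-180.0, -0.0, -0.0]
contact_force: [0.7, 0.5, -0.4]
width: 0.598
grasp_force: 0.0
```

Request:
drive_tool:
  commands:
    - [1,0,0,0,0,0,0]
    - [1,0,0,0,0,0,0]
    - [1,0,0,0,0,0,0]
    - [1,0,0,0,0,0,0]
    - [1,0,0,0,0,0,0]

```text
time_s: 25.48
tcp_pos: [0.6484, -0.0902, 0.026]
tcp_rot: [-180.0, -0.0, -0.0]
contact_force: [0.0, 0.1, -0.4]
width: 0.421
grasp_force: 40.0
```

Request:
drive_tool:
  commands:
    - [1,0,0,0,0,0,0]
    - [1,0,0,0,0,0,0]

```text
time_s: 25.65
tcp_pos: [0.6484, -0.0902, 0.026]
tcp_rot: [-180.0, -0.0, -0.0]
contact_force: [-0.1, -0.0, 0.3]
width: 0.422
grasp_force: 40.0
```

Gripped at 39.7 mm. I lift and carry it over the spindle.

Request:
drive_tool:
  commands:
    - [1,0,0,-2,0,0,0]
    - [1,0,0,-3.6,0,0,0]
    - [1,0,0,-3.9,0,0,0]
    - [1,0,0,-3.9,0,0,0]
    - [1,0,0,-3.9,0,0,0]

```text
time_s: 26.07
tcp_pos: [0.6478, -0.09, 0.2004]
tcp_rot: [-180.0, 0.0, -0.0]
contact_force: [1.2, -0.0, -0.6]
width: 0.424
grasp_force: 40.0
```

Request:
drive_tool:
  commands:
    - [1,0,0,-3.9,0,0,0]
    - [1,0,0,-2.2,0,0,0]
    - [1,-1.83,3.62,0,0,0,0]
    - [1,-1.83,3.62,0,0,0,0]
    - [1,-1.83,3.62,0,0,0,0]

```text
time_s: 26.48
tcp_pos: [0.5932, -0.1992, 0.261]
tcp_rot: [179.9, -0.1, 0.1]
contact_force: [0.2, 0.0, -0.3]
width: 0.419
grasp_force: 40.0
```

Request:
drive_tool:
  commands:
    - [1,-1.83,3.62,0,0,0,0]
    - [1,-1.83,3.62,0,0,0,0]
    - [1,-1.83,3.62,0,0,0,0]
    - [1,0,0,0,0,0,0]
    - [1,0,0,0,0,0,0]

```text
time_s: 26.9
tcp_pos: [0.5372, -0.3093, 0.2598]
tcp_rot: [-180.0, -0.0, -0.3]
contact_force: [-0.1, 1.2, -1.5]
width: 0.418
grasp_force: 40.0
```

Request:
drive_tool:
  commands:
    - [1,0,0,0,0,0,0]
    - [1,0,0,0,0,0,0]
    - [1,0,0,0,0,0,0]
    - [1,0,0,0,0,0,0]
    - [1,0,0,0,0,0,0]

```text
time_s: 27.32
tcp_pos: [0.5391, -0.3062, 0.26]
tcp_rot: [-180.0, -0.0, 0.1]
contact_force: [0.6, -1.3, -0.8]
width: 0.423
grasp_force: 40.0
```

Request:
drive_tool:
  commands:
    - [1,0,0.1,2,0,0,0]
    - [1,0,0,2.5,0,0,0]
    - [1,0,0,2,0,0,0]
    - [1,0,0,1,0,0,0]
    - [1,0,0,0,0,0,0]

```text
time_s: 27.73
tcp_pos: [0.537, -0.3066, 0.1816]
tcp_rot: [-179.8, 0.3, 0.0]
contact_force: [-0.4, -0.5, -0.3]
width: 0.42
grasp_force: 40.0
```

Request:
drive_tool:
  commands:
    - [1,0,0,0,0,0,0]
    - [1,0,0,0,0,0,0]
    - [1,0,0,0.4,0,0,0]
    - [1,0,0,0,0,0,0]
    - [1,0,0,0,0,0,0]

```text
time_s: 28.15
tcp_pos: [0.5388, -0.3086, 0.1817]
tcp_rot: [180.0, -0.1, -0.0]
contact_force: [-0.7, -0.8, -0.7]
width: 0.42
grasp_force: 40.0
```

Request:
drive_tool:
  commands:
    - [1,0,0,0.4,0,0,0]
    - [1,0,0,0,0,0,0]
    - [1,0,0,0,0,0,0]

```text
time_s: 28.4
tcp_pos: [0.5383, -0.3082, 0.1767]
tcp_rot: [-180.0, 0.0, -0.0]
contact_force: [-0.4, 0.2, -0.4]
width: 0.419
grasp_force: 40.0
```

```bash
python3 - <<'E'
from h import *
o=manip.get_obs(); print(o['tcp_pos'].round(4),o['tcp_rot'].round(2),o['contact_force'])
s,cs,Es=look('side')
# column centres of edges for knob/flange/core tube along rows near the seam
u,v=proj(cs,Es,[.54,-.3073,.138])[0]; print(u,v)
g=cv2.cvtColor(s,cv2.COLOR_RGB2GRAY)
for r in range(int(v)-12,int(v)+14,3): print(r,g[r,284:318].tolist())
E
```

```text
[ 0.5383 -0.3082  0.1767] [-1.7997e+02  2.0000e-02 -2.0000e-02] [-0.44568205  0.16827069 -0.40623828]
299.2885870538181 162.85151476036518
150 [123, 123, 122, 122, 122, 119, 120, 120, 119, 115, 99, 75, 68, 81, 108, 118, 117, 118, 118, 111, 86, 73, 70, 145, 217, 232, 232, 231, 231, 231, 231, 231, 230, 231]
153 [122, 123, 122, 120, 121, 121, 121, 120, 117, 117, 97, 74, 68, 75, 103, 116, 116, 117, 117, 110, 87, 72, 71, 168, 222, 230, 229, 229, 230, 231, 230, 230, 230, 231]
156 [127, 122, 121, 124, 124, 127, 131, 121, 100, 83, 71, 67, 70, 78, 102, 113, 115, 113, 111, 106, 86, 74, 72, 73, 76, 122, 205, 228, 230, 230, 229, 230, 231, 231]
159 [96, 94, 94, 88, 81, 79, 82, 75, 71, 73, 76, 79, 77, 79, 78, 76, 79, 78, 76, 77, 77, 80, 88, 92, 87, 80, 183, 225, 231, 230, 231, 231, 230, 230]
162 [98, 110, 111, 101, 98, 102, 106, 107, 113, 116, 105, 83, 73, 75, 79, 80, 82, 81, 79, 76, 75, 75, 168, 197, 224, 232, 231, 231, 231, 231, 232, 232, 232, 231]
165 [124, 124, 123, 121, 122, 120, 121, 118, 117, 107, 78, 71, 77, 78, 78, 81, 84, 82, 78, 79, 76, 74, 147, 221, 233, 233, 233, 233, 233, 232, 232, 232, 231, 232]
168 [124, 122, 123, 121, 121, 121, 121, 119, 117, 107, 80, 67, 72, 72, 75, 77, 75, 75, 78, 75, 74, 72, 173, 225, 234, 234, 234, 233, 234, 233, 233, 233, 232, 232]
171 [124, 124, 123, 121, 121, 121, 119, 118, 123, 117, 84, 68, 71, 74, 75, 77, 75, 78, 75, 74, 73, 74, 59, 71, 60, 44, 46, 49, 46, 46, 45, 44, 42, 45]
174 [118, 116, 115, 113, 110, 104, 99, 91, 90, 86, 72, 69, 73, 72, 77, 76, 77, 77, 75, 77, 72, 73, 58, 65, 55, 48, 46, 45, 46, 46, 47, 48, 47, 46]
```

The side view shows the knob about 0.7 px (2 mm) toward −x of the core below it. I correct +0.15 cm in x and lower.

Request:
drive_tool:
  commands:
    - [1,0.15,-0.05,0.2,0,0,0]
    - [1,0,0,0.2,0,0,0]
    - [1,0,0,0,0,0,0]
    - [1,0,0,0,0,0,0]

```text
time_s: 28.78
tcp_pos: [0.5399, -0.3077, 0.1727]
tcp_rot: [-180.0, 0.0, -0.0]
contact_force: [-0.1, 0.0, -0.1]
width: 0.42
grasp_force: 40.0
```

Request:
drive_tool:
  commands:
    - [1,0,0,0.3,0,0,0]
    - [1,0,0,0,0,0,0]
    - [1,0,0,0,0,0,0]

```text
time_s: 29.03
tcp_pos: [0.5399, -0.3077, 0.1697]
tcp_rot: [-180.0, 0.0, -0.0]
contact_force: [-0.1, -0.4, -0.8]
width: 0.419
grasp_force: 40.0
```

Request:
drive_tool:
  commands:
    - [1,0,0,0.25,0,0,0]
    - [1,0,0,0,0,0,0]
    - [1,0,0,0,0,0,0]

```text
time_s: 29.28
tcp_pos: [0.5399, -0.3078, 0.1673]
tcp_rot: [-180.0, 0.0, -0.0]
contact_force: [-0.2, 0.5, -0.7]
width: 0.421
grasp_force: 40.0
```

Request:
drive_tool:
  commands:
    - [1,0,0,0.2,0,0,0]
    - [1,0,0,0,0,0,0]
    - [1,0,0,0,0,0,0]

```text
time_s: 29.53
tcp_pos: [0.54, -0.3078, 0.1653]
tcp_rot: [-180.0, -0.0, -0.0]
contact_force: [-0.7, 0.4, -0.6]
width: 0.418
grasp_force: 40.0
```

Request:
drive_tool:
  commands:
    - [1,0,0,0.12,0,0,0]
    - [1,0,0,0,0,0,0]
    - [1,0,0,0,0,0,0]

```text
time_s: 29.78
tcp_pos: [0.54, -0.3078, 0.1642]
tcp_rot: [-180.0, -0.0, -0.0]
contact_force: [0.4, -0.1, -0.2]
width: 0.421
grasp_force: 40.0
```

Request:
drive_tool:
  commands:
    - [1,0,0,0.12,0,0,0]
    - [1,0,0,0,0,0,0]
    - [1,0,0,0,0,0,0]

```text
time_s: 30.03
tcp_pos: [0.5402, -0.3079, 0.164]
tcp_rot: [180.0, -0.0, -0.0]
contact_force: [-1.3, 0.6, 4.2]
width: 0.418
grasp_force: 40.0
```

Seated at TCP z 0.164, as predicted. I release, back straight up, and check.

Request:
drive_tool:
  commands:
    - [0,0,0,0,0,0,0]
    - [0,0,0,0,0,0,0]
    - [0,0,0,0,0,0,0]
    - [0,0,0,0,0,0,0]
    - [0,0,0,0,0,0,0]

```text
time_s: 30.45
tcp_pos: [0.5399, -0.3078, 0.1627]
tcp_rot: [-180.0, 0.0, -0.0]
contact_force: [-0.5, -0.2, -0.1]
width: 0.739
grasp_force: 0.0
```

Request:
drive_tool:
  commands:
    - [0,0,0,0,0,0,0]
    - [0,0,0,0,0,0,0]
    - [0,0,0,0,0,0,0]
    - [0,0,0,-1,0,0,0]
    - [0,0,0,-2,0,0,0]

```text
time_s: 30.87
tcp_pos: [0.5383, -0.3065, 0.1907]
tcp_rot: [-179.8, 0.3, -0.0]
contact_force: [-0.4, -0.0, -0.9]
width: 0.997
grasp_force: 0.0
```

Request:
drive_tool:
  commands:
    - [0,0,0,-3,0,0,0]
    - [0,0,0,-3,0,0,0]
    - [0,0,0,-2,0,0,0]
    - [0,0,0,0,0,0,0]
    - [0,0,0,0,0,0,0]

```text
time_s: 31.28
tcp_pos: [0.5409, -0.3085, 0.2755]
tcp_rot: [179.8, -0.2, -0.0]
contact_force: [0.6, 0.1, -1.2]
width: 0.998
grasp_force: 0.0
```

Request:
drive_tool:
  commands:
    - [0,0,0,0,0,0,0]
    - [0,0,0,0,0,0,0]
    - [0,0,0,0,0,0,0]

```text
time_s: 31.53
tcp_pos: [0.5391, -0.3072, 0.2708]
tcp_rot: [-179.9, 0.2, -0.0]
contact_force: [0.3, 0.3, -0.5]
width: 1.002
grasp_force: 0.0
```

```bash
python3 - <<'E'
from h import *
o=manip.get_obs(); print(o['tcp_pos'].round(4),o['width'],o['contact_force'])
s,cs,Es=look('side')
g=cv2.cvtColor(s,cv2.COLOR_RGB2GRAY)
P=[(.54,-.3077,z) for z in(.18,.146,.138,.058,.048)]
print(proj(cs,Es,P).round(1).tolist())
for r in range(146,184,3): print(r,g[r,284:316].tolist())
E
```

```text
[ 0.5391 -0.3072  0.2708] 1.0015128955748094 [ 0.30936817  0.33085305 -0.53699905]
[[299.4, 150.3], [299.3, 160.5], [299.3, 162.8], [299.0, 185.6], [299.0, 188.3]]
146 [95, 96, 98, 100, 105, 108, 110, 116, 116, 116, 115, 113, 112, 109, 106, 126, 214, 231, 232, 231, 232, 231, 231, 231, 231, 231, 231, 230, 231, 231, 231, 231]
149 [124, 122, 122, 122, 121, 121, 119, 118, 118, 118, 112, 107, 92, 87, 83, 82, 79, 79, 100, 127, 165, 202, 224, 230, 231, 230, 230, 231, 231, 230, 230, 230]
152 [124, 121, 123, 121, 122, 119, 120, 120, 117, 117, 88, 71, 77, 77, 77, 81, 81, 83, 83, 79, 86, 87, 104, 209, 231, 231, 230, 230, 230, 229, 230, 230]
155 [122, 122, 121, 120, 120, 120, 119, 118, 117, 120, 87, 67, 70, 74, 72, 76, 80, 83, 83, 79, 78, 77, 100, 208, 230, 230, 231, 229, 231, 231, 229, 230]
158 [118, 116, 115, 113, 110, 102, 96, 87, 86, 86, 74, 67, 70, 73, 75, 76, 79, 82, 82, 82, 78, 76, 92, 195, 227, 231, 230, 230, 230, 230, 231, 231]
161 [92, 94, 87, 81, 81, 85, 85, 81, 77, 77, 71, 70, 69, 73, 76, 80, 82, 84, 81, 81, 79, 76, 87, 94, 96, 137, 215, 230, 229, 230, 230, 230]
164 [122, 123, 123, 1
[... 265 characters left out ...]
, 233, 233, 233]
170 [125, 123, 123, 120, 121, 121, 120, 118, 117, 109, 80, 69, 72, 73, 75, 76, 76, 75, 76, 76, 73, 70, 57, 65, 56, 47, 46, 47, 47, 45, 47, 45]
173 [123, 123, 122, 121, 120, 118, 112, 111, 105, 90, 72, 68, 73, 73, 76, 81, 78, 79, 81, 80, 76, 73, 57, 55, 53, 44, 46, 46, 47, 44, 49, 46]
176 [90, 86, 83, 79, 79, 92, 84, 60, 51, 48, 61, 70, 74, 79, 79, 80, 83, 83, 82, 81, 77, 74, 57, 55, 49, 45, 45, 46, 45, 46, 46, 47]
179 [65, 60, 52, 50, 50, 50, 52, 50, 49, 54, 63, 72, 76, 79, 79, 81, 81, 84, 83, 79, 78, 74, 58, 64, 58, 51, 52, 53, 51, 52, 52, 50]
182 [53, 40, 39, 36, 63, 64, 58, 53, 75, 83, 72, 72, 76, 79, 81, 82, 83, 82, 82, 81, 77, 72, 71, 63, 71, 57, 45, 43, 41, 42, 42, 42]
```

The cap sits on the core at the predicted rows (knob top about 149, flange about 162), within 1 px of the core sideways, and the gripper is clear above.

```bash
python3 -c "
from workcell import manip
print(manip.hand_in())"
```

```text
the job is handed in; nothing more can be done
None
```

The long core was stood upright on the plate and let go, then lowered over the spindle onto the platter; the cap sits on top of it, the short core and look-alikes were not touched, and the job was handed in at about 31.6 s of 72 s (no pass/fail result was returned).

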